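# Release a pump cassette with the service key

## Robot

A 7-joint arm with a two-finger parallel gripper is mounted at the origin on the work surface. World frame = base frame: x ahead of the robot, y to its left, z up, the work surface at z = 0. Lengths are in m, angles in rad, forces in N, time in s.
With the tool pointing down it reaches from about 0.35 to 0.9 m from the base axis. Payload 8.1 kg.
Tool frame: the origin (TCP) lies on the mounting face of the last link; the fingertips stand 178 mm ahead of it and the grasp point (between the pads) lies 159 mm ahead of it (bot.pinch_z is the z of the grasp point in the tool frame, in m); z points along the fingers, y is the direction in which the jaws open and shut (so a half turn about z gives the same grasp; the last joint's range is limited). The gripper opens to 92 mm and grips with 3 to 60 N. Pads are 19 mm wide; open, the fingers measure 130 mm over their backs; the gripper's body (75 mm by 190 mm) begins 47 mm behind the grasp point.
Start: joints at [-1.377, 0.434, 0.025, 1.573, -0.012, 1.134, -0.075], TCP at [0.183, 0.598, 0.405] pointing down, gripper open.
Joint ranges: [-2.62, 2.62], [-0.44, 2.09], [-1.27, 1.32], [0.08, 2.57], [-1.32, 4.46], [0.12, 2], [-2.74, 2.74]. Speed limits (rad/s): [2.22, 2.22, 3.01, 3.01, 3.14, 3.14, 3.14].

## Interface

Orientations are given as a unit quaternion [x, y, z, w].
In Python, from plant import sense, cams, order, bot gives the robot as it stands.
- The arm moves only by the tool drive_tool, never from a script. Its arguments are lists of equal length, an entry for each row: "offset": the shift along the tool's x, y, z in m, a list of three; "delta_rot": the turn, a rotation vector about the tool's x, y, z in rad, a list of three; "fingers": the closure in counts, from 0 (fully open) to 255 (shut). In form: {"offset": [[dx, dy, dz], ...], "delta_rot": [[wx, wy, wz], ...], "fingers": [fingers, ...]}. A call has 1 to 8 rows; each row shifts and turns the commanded pose from where the row before left it, along the tool's axes as they then stand; what a row does not reach is not made up. A row lasts 1/12 s, in which the tool goes at most 41.7 mm and 7.16 degrees, less where a joint would pass 70% of its speed; a pose out of reach is approached as far as the arm can. A call with a gripper value outside its range is refused whole. The fingers move at their own pace and stop on an object; the grip force is fixed at half the most. Time passes only in rows, so rows that do not move let the fingers close. It gives the time, the measured TCP pose, the force and the opening at its end, in the units of the state.
- sense(): the state, without advancing time (a new reading comes with each control period).
- cams.snapshot(name): name is "scene" or "top" or "wrist"; returns the picture (384x512x3 uint8, red, green, blue); there is no depth.
- cams.get_calibration(name): a dict with "K" (3x3 intrinsics, pixels), "pose" (4x4, takes a point from camera to world coordinates). Camera axes: x right, y down, z forward; pixel columns grow to the right and rows downward; lengths in m; the calibration is good to about 2 mm. The wrist camera is an equidistant fisheye: a pixel r from the principal point sees the ray r / f radians off the axis. A picture is of the moment at which its call begins: read the wrist's pose just before it. get_calibration takes no time and is no camera call; for the wrist camera it gives the pose at the moment of the call.
- order.hand_in(): hands the job in, once; it reports no verdict.
The state is a dict: "time_s": time; "joint_pos": joint angles; "joint_vel": joint speeds; "joint_torque": joint torques, N m; "tool_pos": TCP position; "ee_rot": TCP orientation; "wrist_force": force on the tool from outside, world axes, zero at the start; "moment": the same for the moment, N m; "gripper_width": finger opening in m.
Only numpy, scipy, OpenCV 4.12 (cv2) and the standard library are available. Lean on these libraries where they do the work, as an engineer would, in place of code of your own. Each camera call takes 0.05 s, during which the arm holds its last target. There are 200 camera calls.

## Task

Free the locked pump cassette in the metal pump drive unit: take the red service key from its blue stand, put its rod down the narrow slot in the unit's top, feel along the slot towards the red dot for the hidden latch tab, and press the tab gently and hold it down until the cassette has risen fully. Then put the key back in its stand, seated and let go, leave the cassette standing popped up in its bay, and leave the glassware where it is. Never push the key hard (more than 20 N) against the unit.

Things in the scene. Friction and masses are not known exactly. Their poses are not given: they have to be found in the camera images.
- module: Pump drive unit, aluminium box 190 (x) x 150 (y) x 80 mm high, fixed to the bench; origin at the centre of its underside, z up, control panel on its -x side. Flat top cover, 8 mm thick. Cassette bay in the +x half (centre x = +35 mm). Service slot, black-rimmed, along y in the -x half (centre x = -55 mm), a red dot beyond its +y end. More than 20 N from the key breaks the latch.
- slot_mid (a point): Middle of the slot, at the cover's top; axes as the unit's. Slot 68 mm long (y), 11.5 mm wide (x). The latch lies hidden below; its place along y and depth vary and must be felt. Going +y: a flat rigid sill, then an opening 12 mm long with the tab in it, 2 to 11 mm below the sill, then at once an upright rigid block 23 mm above the sill, its face at y = -6 to +28 mm from this point.
- slot_start (a point): Point on the slot's centre line at the cover's top, 26 mm from the middle towards -y; axes as the unit's. The sill always lies below it, 35 mm beneath the cover's top. A rod held just above the sill and slid towards +y stops against the block, and is then over the tab.
- slot_end (a point): Middle of the slot's +y end (by the red dot), at the cover's top; axes as the unit's. The hidden tab sinks 9 mm straight down on a spring (4 N at first, about 9 N at the end, up to 3 N more from friction), then meets a hard stop; its top slopes 10 degrees down to +y. The cassette comes free at 4 to 7 mm. The tab springs back when let go.
- cassette_top (a point): Centre of the top face of the pump cassette, z up: black block 62 (x) x 60 (y) x 50 mm, yellow bar on top, 220 g, loose in its bay but locked down. Locked, its top is 12 mm above the cover (92 mm above the unit's underside); freed, a slow spring lifts it 14 mm (to 106 mm) in 1 to 2 s while the tab is kept pressed; then it stays up by itself.
- key_grip (a point): Centre of the service key's handle: red, square, 22 x 22 x 50 mm high, upright, steel rod pointing down; 110 g. z points up along the key, x and y are square to the handle's sides. The rod is round, 8 mm across with a round tip, 80 mm long below the handle, on its axis: the tip is 105 mm below this point.
- key_tip (a point): The tip of the key's rod. Axes as the handle's.
- stand: Blue key stand, 60 x 60 x 88 mm block fixed to the bench. Origin: centre of its underside; z up. A round upright hole 12.5 mm across, chamfered 2 mm, goes right through its centre; the key hangs in it with the handle's underside flat on the stand's top (handle centre 113 mm above the bench).
- bottle_a: Bystander: glass bottle with blue cap and paper label, 64 mm across, 130 mm high. Origin: centre of its underside.
- bottle_b: Bystander: glass jar with blue cap, 72 mm across, 110 mm high. Origin: centre of its underside.
- beaker: Bystander: open glass beaker, 76 mm across, 85 mm high. Origin: centre of its underside.
Mind the look-alikes: they are no part of the job. There is more than one size of the part that bears key_grip; the job needs the smallest.

How it is judged:
By the outcome, as a careful person would: the job done as asked, in the order asked, and still so for the second after the job is handed in, with the robot touching nothing.
It also fails if it takes over 61 s, if anything falls off the work surface, if the arm or the gripper's body presses on something with over 40 N, if the wrist force passes 120 N, or if a joint passes its speed limit or range.

## Working session

There is one attempt and no reset: what is moved stays moved. The work goes in short steps, Python scripts to look and compute and a tool call to move; the robot and the scene stay as the last step left them, time stands still between calls to the robot, and variables do not carry over. Pictures are saved under pics/ and viewed, about 8 in all and at most 12, crops included, and the job is handed in when it is done.

Besides the shell and the picture viewer there is one more tool, called after "Emit:" as name(argument=value, ...), one argument or row to a line, values as JSON. drive_tool: Moves the arm, as the interface text tells. Its arguments: {"type":"object","properties":{"offset":{"type":"array"},"delta_rot":{"type":"array"},"fingers":{"type":"array"}},"required":["offset","delta_rot","fingers"]}

```bash
mkdir -p pics
cat > h.py <<'E'
import numpy as np,cv2
from plant import sense,cams,order,bot
def save(n,f,crop=None,s=1):
    im=cams.snapshot(n); cv2.imwrite('pics/%s_raw.png'%f,im[:,:,::-1])
    if crop: im=im[crop[1]:crop[3],crop[0]:crop[2]]
    im=cv2.resize(im,None,fx=s,fy=s,interpolation=cv2.INTER_CUBIC)
    cv2.imwrite('pics/%s.png'%f,im[:,:,::-1])
def ray(n,u,v,C=None):
    C=C or cams.get_calibration(n);K=C['K'];P=np.array(C['pose'])
    x=(u-K[0][2])/K[0][0];y=(v-K[1][2])/K[1][1]
    if n=='wrist':
        r=np.hypot(x,y);d=np.array([np.sin(r)*x/max(r,1e-9),np.sin(r)*y/max(r,1e-9),np.cos(r)])
    else: d=np.array([x,y,1.])
    return P[:3,3],P[:3,:3]@d
def onz(n,u,v,z,C=None):
    o,d=ray(n,u,v,C);return o+d*(z-o[2])/d[2]
def proj(n,p,C=None):
    C=C or cams.get_calibration(n);K=np.array(C['K']);P=np.array(C['pose'])
    q=P[:3,:3].T@(np.array(p)-P[:3,3])
    if n=='wrist':
        t=np.arctan2(np.hypot(q[0],q[1]),q[2]);q=np.array([*(q[:2]/np.hypot(q[0],q[1])*t),1])
    else: q=q/q[2]
    return (K@q)[:2]
E
python3 - <<'E'
from h import *
a=[]
for n in('scene','top'):
    C=cams.get_calibration(n);print(n,np.round(C['K'],1).tolist(),np.round(C['pose'],3).tolist())
    im=cams.snapshot(n);cv2.imwrite(f'pics/{n}0_raw.png',im[:,:,::-1]);a.append(im)
for n,i in zip('st',a): cv2.imwrite(f'pics/{n}0.png',cv2.resize(i,(800,600),interpolation=cv2.INTER_CUBIC)[:,:,::-1])
s=sense();print(s['tool_pos'],s['ee_rot'],s['wrist_force'],s['gripper_width'],bot.pinch_z)
E
```

```text
scene [[495.4, 0.0, 261.1], [0.0, 495.4, 183.1], [0.0, 0.0, 1.0]] [[-0.332, 0.731, -0.596, 1.265], [0.943, 0.269, -0.196, 0.259], [0.017, -0.627, -0.779, 1.032], [0.0, 0.0, 0.0, 1.0]]
top [[394.0, 0.0, 251.1], [0.0, 394.0, 185.9], [0.0, 0.0, 1.0]] [[0.013, -0.99, 0.139, 0.422], [-1.0, -0.012, 0.007, 0.041], [-0.005, -0.139, -0.99, 1.086], [0.0, 0.0, 0.0, 1.0]]
[0.18274192 0.5974774  0.40401943] [ 1.47861069e-01  9.89007884e-01 -7.12211365e-04 -4.79051126e-05] [-0.54908365 -0.97785054 -0.55856853] 0.09158985286219189 0.1592
```

View pics/s0.png

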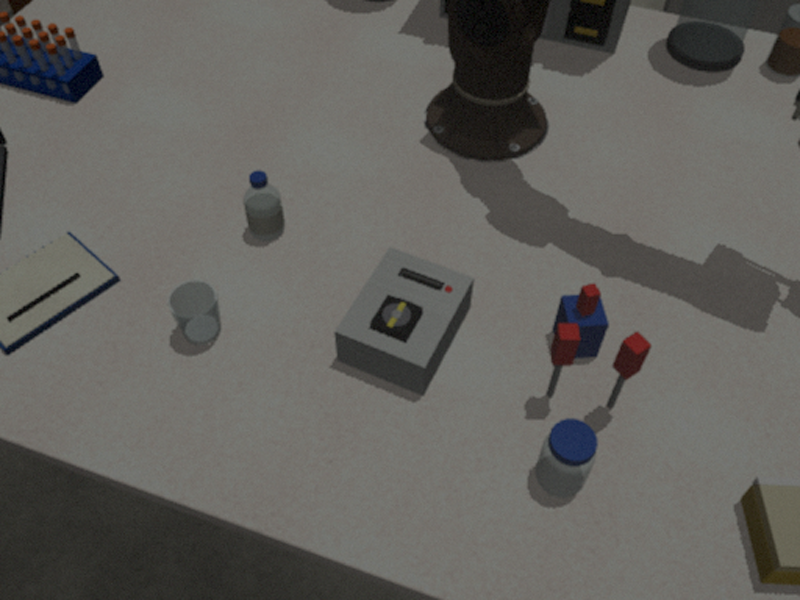

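View pics/t0.png

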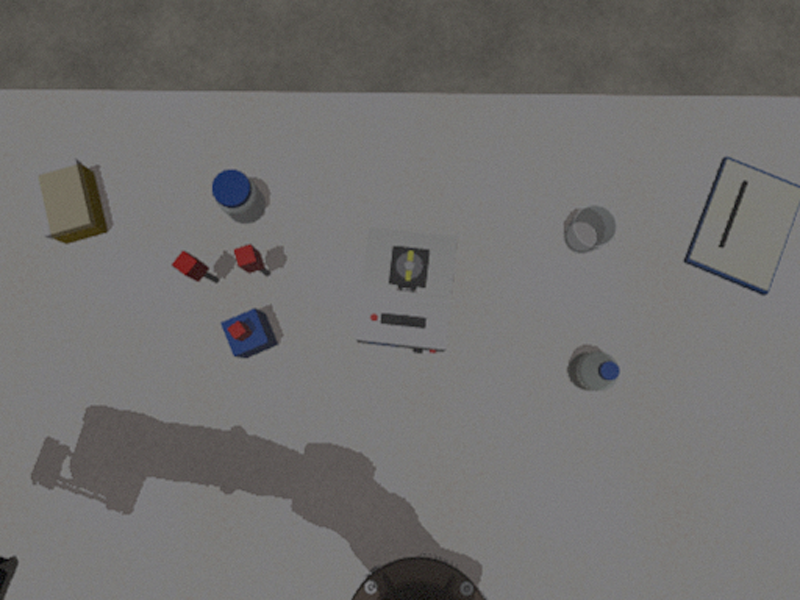

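Candidates in the top view (800x600): red handle in the blue stand (238,330), and two larger red keys, standing free, at (190,265) and (248,258). In the scene view they are at (589,300), (566,345) and (632,355). The smallest is the one in the blue stand. Beaker, jar and bottle are bystanders. Next I measure by masks.

```bash
cat > m.py <<'E'
from h import *
R={}
for n in('top','scene'):
    im=cv2.imread(f'pics/{n}0_raw.png')[:,:,::-1].astype(int);r,g,b=im[...,0],im[...,1],im[...,2]
    for nm,m in(('red',(r>1.8*g)&(r>1.8*b)&(r>50)),('blue',(b>1.8*r)&(b>50)),('dark',(im.max(2)<48))):
        k,l,st,c=cv2.connectedComponentsWithStats(m.astype(np.uint8))
        for i in range(1,k):
            if st[i,4]<(8 if nm=='red' else 60):continue
            pts=np.argwhere(l==i)[:,::-1].astype(np.float32)
            print(n,nm,st[i].tolist(),c[i].round(1),'rect',[np.round(x,1) for x in cv2.minAreaRect(pts)],
              'z.138',onz(n,*c[i],.138).round(3),'z.08',onz(n,*c[i],.08).round(3))
E
python3 m.py
python3 - <<'E'
import cv2
t=cv2.imread('pics/top0_raw.png')[140:240,100:300];s=cv2.imread('pics/scene0_raw.png')[170:300,330:430]
a=cv2.resize(t,(800,400),interpolation=3);cv2.imwrite('pics/tc.png',cv2.convertScaleAbs(a,alpha=1.5))
E
```

```text
top red [150, 157, 15, 16, 150] [157.  163.6] rect [array([157.1, 165.4]), array([16.2, 12.1]), np.float64(76.0)] z.138 [0.607 0.279 0.138] z.08 [0.619 0.294 0.08 ]
top red [110, 161, 20, 19, 166] [119. 169.] rect [array([121.1, 170.1]), array([19.7, 11.6]), np.float64(33.7)] z.138 [0.593 0.372 0.138] z.08 [0.603 0.392 0.08 ]
top red [126, 170, 6, 4, 10] [128.6 171. ] rect [array([128.8, 170.3]), array([4.2, 3.5]), np.float64(45.0)] z.138 [0.588 0.348 0.138] z.08 [0.598 0.367 0.08 ]
top red [157, 171, 5, 3, 10] [158.7 172.2] rect [array([158.8, 172.4]), array([4.5, 1.8]), np.float64(26.6)] z.138 [0.586 0.274 0.138] z.08 [0.596 0.288 0.08 ]
top red [238, 201, 3, 4, 10] [239.  202.8] rect [array([239. , 202.5]), array([3., 2.]), np.float64(90.0)] z.138 [0.513 0.076 0.138] z.08 [0.519 0.079 0.08 ]
top red [146, 206, 12, 11, 80] [151.3 210.9] rect [array([151.3, 211. ]), array([8.6, 8.9]), np.float64(56.3)] z.138 [0.491 0.288 0.138] z.08 [0.495 0.303 0.08 ]
top blue [136, 109, 24, 23, 440] [147.4 120. ] rect [array([147.5, 120. ]), array([22., 23.]), np.float64(90.0)] z.138 [0.718 0.308 
[... 6441 characters left out ...]
8 [0.53 0.26 0.08]
scene dark [367, 209, 21, 20, 263] [377.  217.8] rect [array([377.1, 218.5]), array([15.3, 23.1]), np.float64(13.2)] z.138 [0.585 0.307 0.138] z.08 [0.541 0.31  0.08 ]
scene dark [0, 298, 65, 44, 542] [ 28.3 314.9] rect [array([ 25.9, 314.3]), array([30.1, 70.6]), np.float64(62.6)] z.138 [ 1.035 -0.273  0.138] z.08 [ 1.02  -0.308  0.08 ]
scene dark [0, 314, 186, 70, 5360] [ 86.8 358.9] rect [array([ 92.5, 348.5]), array([ 69., 185.]), np.float64(90.0)] z.138 [ 1.07  -0.125  0.138] z.08 [ 1.057 -0.15   0.08 ]
scene dark [477, 316, 18, 54, 273] [484.9 346.7] rect [array([484. , 342.6]), array([53.1,  8.7]), np.float64(75.6)] z.138 [0.804 0.551 0.138] z.08 [0.774 0.569 0.08 ]
```

View pics/tc.png

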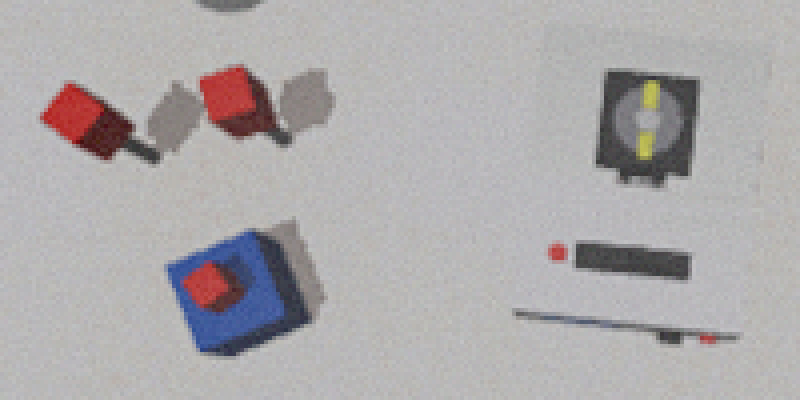

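The crop shows three red keys. The one in the blue stand, at crop (208,285), is clearly the smallest. The other two stand free, at (72,112) and (230,95). The slot centre is at crop (633,261) and the red dot at (558,253). Now I work out positions and the first move.

Run:
```python
from h import *
T=lambda x,y,z:onz('top',x/4+100,y/4+140,z)
ang=lambda d:np.degrees(np.arctan2(d[1],d[0]))
key=T(210,286,.138);print('key',key)
for a,b in(((210,262),(238,281)),((184,290),(210,310)),((210,262),(184,287))):
    d=T(*b,.138)-T(*a,.138);print('key edge',ang(d),np.linalg.norm(d))
s=T(577,254,.08)-T(690,266,.08);print('slot mid',T(633,261,.08),ang(s),np.linalg.norm(s),'dot',T(558,253,.08))
d=T(606,70,.092)-T(700,78,.092);print('cass',T(648,122,.092),ang(d),np.linalg.norm(d))
for p in((255,232),(166,264)),((166,264),(200,352)):
    d=T(*p[1],.088)-T(*p[0],.088);print('stand',ang(d),np.linalg.norm(d))
def tri(a,b):
    (o1,d1),(o2,d2)=ray('top',*a),ray('scene',*b)
    d1/=np.linalg.norm(d1);d2/=np.linalg.norm(d2)
    t=np.linalg.lstsq(np.stack([d1,-d2],1),o2-o1,rcond=None)[0];p,q=o1+t[0]*d1,o2+t[1]*d2
    return (p+q)/2,np.linalg.norm(p-q)
print('keytop',tri((152.3,211.5),(590/1.5625,290/1.5625)))
print('dec1 top',tri((157.5,164),(568/1.5625,331/1.5625)),'dec2',tri((118,168.2),(636/1.5625,344/1.5625)))
print(proj('top',[.492,.287,.088]))
C=cams.get_calibration('wrist');print(np.round(C['K'],1).tolist(),np.round(C['pose'],3).tolist())
```

```text
key [0.48990072 0.28464359 0.138     ]
key edge -122.86918081674517 0.020773298335556627
key edge -126.04783180593705 0.020106700197009893
key edge 135.61254274042426 0.02139871895748375
slot mid [0.51341211 0.02926024 0.08      ] 84.61710963969306 0.07271230805856621 dot [0.51796556 0.07735052 0.08      ]
cass [0.60168064 0.0207058  0.092     ] 85.69923299667268 0.06064087521012143
stand 110.7586447475718 0.059623136717072416
stand -156.26351628261204 0.06047593653669605
keytop (array([0.48993403, 0.288683  , 0.13179619]), np.float64(0.003893263186620503))
dec1 top (array([0.60091507, 0.27296939, 0.1649877 ]), np.float64(0.003589605998960311)) dec2 (array([0.58989195, 0.36592786, 0.1646743 ]), np.float64(0.0019519141132959398))
[156.60397652 212.1424163 ]
[[297.3, 0.0, 256.9], [0.0, 297.3, 189.8], [0.0, 0.0, 1.0]] [[0.293, 0.92, 0.26, 0.113], [0.956, -0.281, -0.082, 0.619], [-0.003, 0.272, -0.962, 0.385], [0.0, 0.0, 0.0, 1.0]]
```

Emit:
drive_tool(
  offset=[
    [-0.032,-0.0174,0],
    [-0.032,-0.0174,0],
    [-0.032,-0.0174,0],
    [-0.032,-0.0174,0],
    [-0.032,-0.0174,0],
    [-0.032,-0.0174,0],
    [-0.032,-0.0174,0],
    [-0.032,-0.0174,0],
  ],
  delta_rot=[
    [0,0,0],
    [0,0,0],
    [0,0,0],
    [0,0,0],
    [0,0,0],
    [0,0,0],
    [0,0,0],
    [0,0,0],
  ],
  fingers=[0,0,0,0,0,0,0,0],
)

```text
time_s: 0.77
tool_pos: [0.3878, 0.3881, 0.4046]
ee_rot: [0.148, 0.989, -0.0, -0.0]
wrist_force: [0.7, 1.0, -0.3]
gripper_width: 0.0921
```

Emit:
drive_tool(
  offset=[
    [-0.032,-0.0174,0],
    [-0.032,-0.0174,0],
    [-0.032,-0.0174,0],
    [-0.032,-0.0174,0.02],
    [0,0,0.02],
    [0,0,0],
    [0,0,0],
  ],
  delta_rot=[
    [0,0,0],
    [0,0,0.11],
    [0,0,0.11],
    [0,0,0.11],
    [0,0,0],
    [0,0,0],
    [0,0,0],
  ],
  fingers=[0,0,0,0,0,0,0],
)

```text
time_s: 1.35
tool_pos: [0.4792, 0.278, 0.364]
ee_rot: [0.308, 0.951, -0.001, -0.001]
wrist_force: [-0.4, -0.0, 0.5]
gripper_width: 0.0917
```

```bash
cat >> h.py <<'E'
from scipy.spatial.transform import Rotation as Ro
def delta(target,yaw=None):
    s=sense();R=Ro.from_quat(s['ee_rot']).as_matrix()
    print('tool delta',np.round(R.T@(np.array(target)-s['tool_pos']),4),'yaw y',np.degrees(np.arctan2(R[1,1],R[0,1])).round(2),'z',R[:,2].round(4),'F',np.round(s['wrist_force'],2),'t',s['time_s'])
E
python3 - <<'E'
from h import *
C=cams.get_calibration('wrist');save('wrist','w1',s=1.5)
for p in([.49,.286,.138],[.49,.286,.088]):print(proj('wrist',p,C))
import json;json.dump({k:np.array(v).tolist() for k,v in C.items() if k in('K','pose')},open('w1.json','w'))
delta([.49,.286,.283])
E
```

```text
[274.34852074 214.53119727]
[271.45870522 195.09757961]
tool delta [-0.0046  0.0121  0.0819] yaw y 54.18 z [-8.e-04  1.e-04 -1.e+00] F [ 0.32 -0.07  0.41] t 1.4
```

View pics/w1.png

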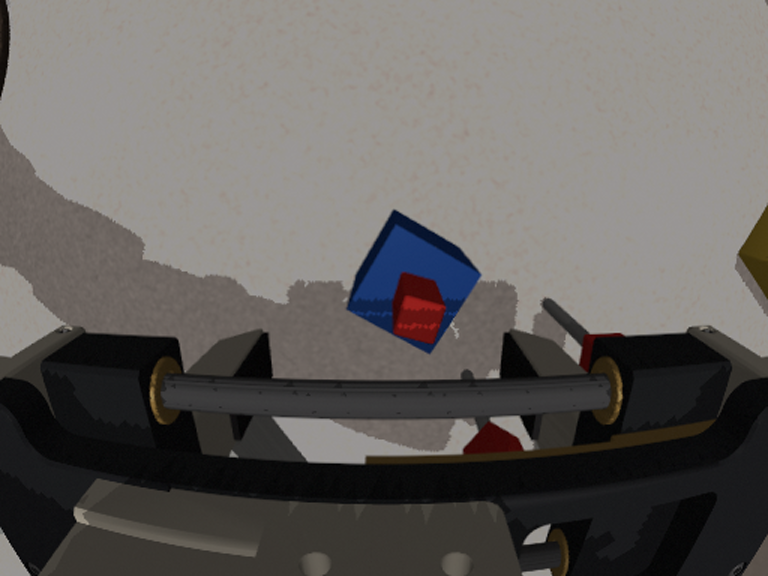

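The wrist view shows the key's top face around (421,320) px in the stand, with corners near (406,295), (445,306), (437,344) and (394,335).

Run:
```python
from h import *
import json;C=json.load(open('w1.json'))
im=cv2.imread('pics/w1_raw.png')[:,:,::-1].astype(int);r,g,b=im[...,0],im[...,1],im[...,2]
m=(r>2*g)&(r>2*b)&(r>40);m[:, :220]=0;m[:,320:]=0;m[:170]=0;m[245:]=0
top=m&(r>125);print(m.sum(),top.sum(),np.percentile(r[m],[10,30,50,70,90]))
for t in(100,125,150):
    q=np.argwhere(m&(r>t))[:,::-1];print(t,len(q),cv2.boxPoints(cv2.minAreaRect(q.astype(np.float32))).round(1).tolist())
P=[onz('wrist',x/1.5,y/1.5,.138,C) for x,y in((406,295),(445,306),(437,344),(394,335))]
for i in range(4):
    d=P[(i+1)%4]-P[i];print(np.degrees(np.arctan2(d[1],d[0])),np.linalg.norm(d))
print(np.mean(P,0))
# stand top corners
S=[onz('wrist',x/1.5,y/1.5,.088,C) for x,y in((394,224),(481,274),(430,353),(347,308))]
print('stand top ctr',np.mean(S,0),[np.linalg.norm(S[i]-S[i-1]).round(4) for i in range(4)])
```

```text
1254 204 [ 60.  67. 100. 102. 142.]
100 559 [[262.8999938964844, 220.8000030517578], [269.6000061035156, 196.10000610351562], [296.3999938964844, 203.39999389648438], [289.70001220703125, 228.10000610351562]]
125 204 [[264.79998779296875, 217.6999969482422], [270.0, 197.0], [295.20001220703125, 203.3000030517578], [290.0, 224.0]]
150 0 [[0.0, 0.0], [0.0, 0.0], [0.0, 0.0], [0.0, 0.0]]
37.729683120684264 0.02010862273872743
-44.85181927523131 0.020541048255722113
-138.87586505797674 0.022370884704107665
128.86299889279547 0.021697928154683657
[0.49203059 0.29007402 0.138     ]
stand top ctr [0.49148836 0.28955205 0.088     ] [np.float64(0.0587), np.float64(0.0605), np.float64(0.0594), np.float64(0.0597)]
```

Emit:
drive_tool(
  offset=[
    [0,0,0],
    [0,0,0],
  ],
  delta_rot=[
    [0,0,0.115],
    [0,0,0.115],
  ],
  fingers=[0,0],
)

```text
time_s: 1.57
tool_pos: [0.4793, 0.2796, 0.366]
ee_rot: [0.416, 0.909, 0.001, 0.0]
wrist_force: [0.7, 0.7, -0.4]
gripper_width: 0.0919
```

```bash
python3 -c "
from h import *
delta([.492,.290,.283])"
```

```text
tool delta [-0.0004  0.0163  0.083 ] yaw y 40.79 z [ 9.0e-04  1.8e-03 -1.0e+00] F [ 0.68  0.67 -0.43] t 1.5667
```

Emit:
drive_tool(
  offset=[
    [0,0.0163,0],
    [0,0,0.02],
    [0,0,0.02],
    [0,0,0.02],
    [0,0,0.015],
    [0,0,0.008],
    [0,0,0],
  ],
  delta_rot=[
    [0,0,0],
    [0,0,0],
    [0,0,0],
    [0,0,0],
    [0,0,0],
    [0,0,0],
    [0,0,0],
  ],
  fingers=[0,0,0,0,0,0,0],
)

```text
time_s: 2.15
tool_pos: [0.4912, 0.2898, 0.281]
ee_rot: [0.414, 0.91, -0.001, -0.001]
wrist_force: [-0.7, 0.3, 0.6]
gripper_width: 0.0921
```

Emit:
drive_tool(
  offset=[
    [0,0,0],
    [0,0,0],
    [0,0,0],
    [0,0,0],
    [0,0,0],
    [0,0,0],
  ],
  delta_rot=[
    [0,0,0],
    [0,0,0],
    [0,0,0],
    [0,0,0],
    [0,0,0],
    [0,0,0],
  ],
  fingers=[255,255,255,255,255,255],
)

```text
time_s: 2.65
tool_pos: [0.492, 0.2888, 0.2822]
ee_rot: [0.415, 0.91, 0.0, 0.0]
wrist_force: [0.0, 0.3, -0.1]
gripper_width: 0.0563
```

```bash
python3 -c "
from h import *
delta([.492,.290,.283]);print(sense()['gripper_width'],sense()['moment'])"
```

```text
tool delta [ 0.0009  0.0008 -0.0008] yaw y 40.9 z [ 5.e-04  5.e-04 -1.e+00] F [ 0.02  0.27 -0.13] t 2.65
0.05627872528174268 [-0.09728843  0.00936894 -0.01058955]
```

Emit:
drive_tool(
  offset=[
    [0,0,0],
    [0,0,0],
    [0,0,0],
    [0,0,0],
    [0,0,0],
    [0,0,0],
    [0,0,0],
    [0,0,0],
  ],
  delta_rot=[
    [0,0,0],
    [0,0,0],
    [0,0,0],
    [0,0,0],
    [0,0,0],
    [0,0,0],
    [0,0,0],
    [0,0,0],
  ],
  fingers=[255,255,255,255,255,255,255,255],
)

```text
time_s: 3.32
tool_pos: [0.492, 0.2887, 0.2817]
ee_rot: [0.415, 0.91, -0.0, -0.0]
wrist_force: [0.7, -0.1, -0.9]
gripper_width: 0.0217
```

```bash
python3 -c "
from h import *
delta([.492,.290,.283]);print(sense()['gripper_width'],sense()['moment'])"
```

```text
tool delta [ 0.0009  0.0009 -0.0013] yaw y 40.9 z [-0.e+00 -1.e-04 -1.e+00] F [ 0.69 -0.14 -0.91] t 3.3167
0.021741983847214093 [-0.06256959 -0.00199699  0.00302826]
```

Emit:
drive_tool(
  offset=[
    [0,0,-0.01],
    [0,0,-0.02],
    [0,0,-0.025],
    [0,0,-0.03],
    [0,0,-0.03],
    [0,0,0],
    [0,0,0],
  ],
  delta_rot=[
    [0,0,0],
    [0,0,0],
    [0,0,0],
    [0,0,0],
    [0,0,0],
    [0,0,0],
    [0,0,0],
  ],
  fingers=[255,255,255,255,255,255,255],
)

```text
time_s: 3.9
tool_pos: [0.4923, 0.2888, 0.399]
ee_rot: [0.415, 0.91, 0.002, 0.001]
wrist_force: [-0.0, 0.0, -1.0]
gripper_width: 0.0221
```

Emit:
drive_tool(
  offset=[
    [-0.0228,-0.0171,0],
    [-0.0228,-0.0171,0],
    [-0.0228,-0.0171,0],
    [-0.0228,-0.0171,0],
    [-0.0228,-0.0171,0],
    [-0.0228,-0.0171,0],
    [-0.0228,-0.0171,0],
    [-0.0228,-0.0171,0],
  ],
  delta_rot=[
    [0,0,0],
    [0,0,0],
    [0,0,0],
    [0,0,0],
    [0,0,0],
    [0,0,0],
    [0,0,0],
    [0,0,0],
  ],
  fingers=[255,255,255,255,255,255,255,255],
)

```text
time_s: 4.57
tool_pos: [0.5073, 0.0599, 0.3957]
ee_rot: [0.415, 0.91, -0.001, -0.001]
wrist_force: [0.7, 0.3, -2.0]
gripper_width: 0.0216
```

Emit:
drive_tool(
  offset=[
    [-0.0228,-0.0171,0],
    [-0.0228,-0.0171,0],
    [0,0,0],
    [0,0,0],
    [0,0,0],
  ],
  delta_rot=[
    [0,0,0],
    [0,0,0],
    [0,0,0],
    [0,0,0],
    [0,0,0],
  ],
  fingers=[255,255,255,255,255],
)

```text
time_s: 4.98
tool_pos: [0.5117, 0.005, 0.396]
ee_rot: [0.415, 0.91, -0.0, -0.001]
wrist_force: [-0.6, 0.5, -0.7]
gripper_width: 0.022
```

Run:
```python
from h import *
C=cams.get_calibration('wrist');save('wrist','w2',s=1.5);print(sense()['gripper_width'],sense()['tool_pos'])
print(proj('wrist',[.512,.0045,.08],C)*1.5,proj('wrist',[.517,.064,.08],C)*1.5)
import json;json.dump({k:np.array(v).tolist() for k,v in C.items() if k in('K','pose')},open('w2.json','w'))
delta([.512,.0045,.39])
```

```text
0.021761502587668267 [0.5117451  0.00554471 0.39606986]
[385.35909491 271.06574007] [449.07944691 210.96102851]
tool delta [-0.001  -0.0005  0.0061] yaw y 40.98 z [-1.4e-03  3.0e-04 -1.0e+00] F [ 0.67  0.34 -0.62] t 5.0333
```

View pics/w2.png

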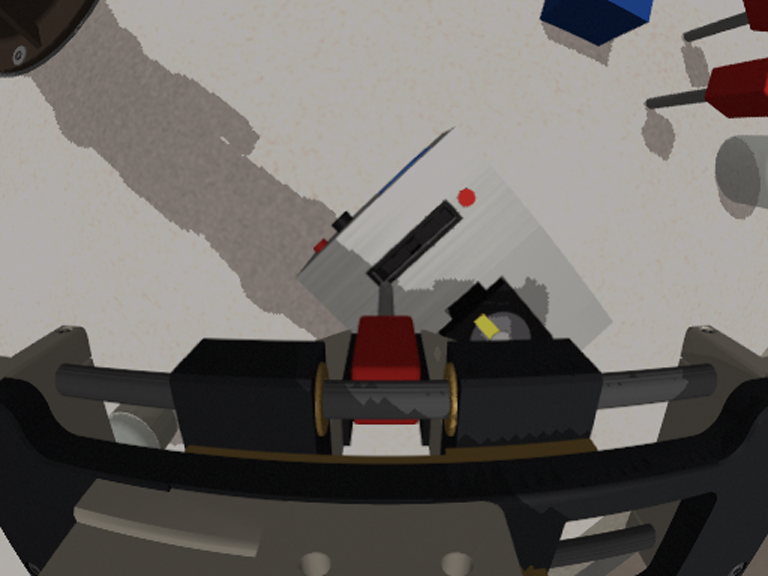

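The wrist view shows the slot running from about (377,278) to (455,207), with the red dot at (467,197). The rod tip is near (386,283).

Run:
```python
from h import *
import json;C=json.load(open('w2.json'))
W=lambda x,y,z=.08:onz('wrist',x/1.5,y/1.5,z,C)
a=W(376,279);b=W(455,207);d=b-a;print(a,b,(a+b)/2,np.linalg.norm(d[:2]),np.degrees(np.arctan2(d[1],d[0])),'dot',W(467,197))
for p in((367,272),(385,285),(447,200),(463,213)):print(W(*p))
s=sense();print('tip pred px',proj('wrist',[.5117,.0055,.1224],C)*1.5,'seen tip pt',W(386,284,.1224),'handle top',proj('wrist',[.5117,.0055,.2524],C)*1.5)
im=cv2.imread('pics/w2_raw.png');c=cv2.resize(im[125:250,220:345],(750,750),interpolation=cv2.INTER_CUBIC)
cv2.imwrite('pics/w2c.png',cv2.convertScaleAbs(c,alpha=1.6)[:600])
```

```text
[ 0.51081593 -0.00398463  0.08      ] [0.5181924  0.06867482 0.08      ] [0.51450417 0.0323451  0.08      ] 0.07303291619458122 84.20312915605655 dot [0.51970849 0.07917169 0.08      ]
[ 0.50290562 -0.00425413  0.08      ]
[ 0.51831504 -0.00316969  0.08      ]
[0.51097663 0.06855268 0.08      ]
[0.52500968 0.06932602 0.08      ]
tip pred px [385.92950228 286.81940978] seen tip pt [0.51059313 0.00684068 0.1224    ] handle top [385.56067575 399.03930879]
```

View pics/w2c.png

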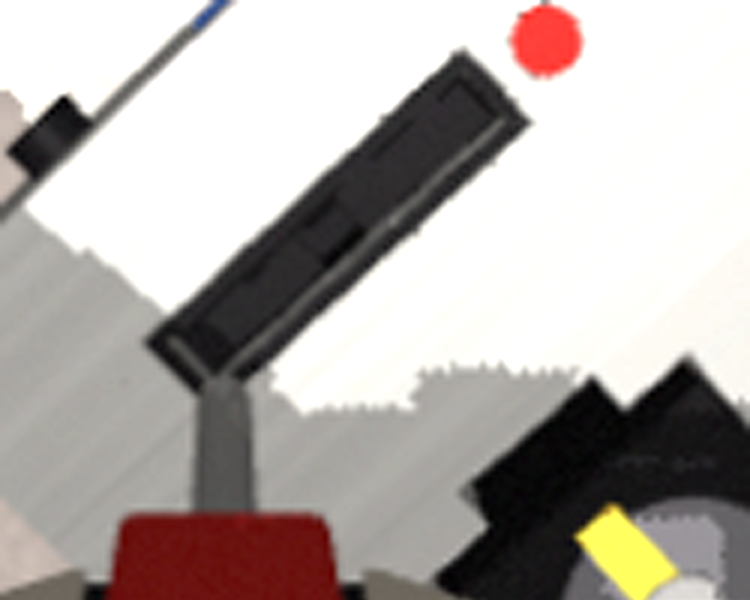

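Emit:
drive_tool(
  offset=[
    [0,0,0.013],
    [0,0,0.013],
    [0,0,0.01],
    [0,0,0],
    [0,0,0],
    [0,0,0],
  ],
  delta_rot=[
    [0,0,0],
    [0,0,0],
    [0,0,0],
    [0,0,0],
    [0,0,0],
    [0,0,0],
  ],
  fingers=[255,255,255,255,255,255],
)

```text
time_s: 5.53
tool_pos: [0.5122, 0.0049, 0.3611]
ee_rot: [0.415, 0.91, 0.0, 0.0]
wrist_force: [0.1, -0.5, -1.8]
gripper_width: 0.0221
```

Run:
```python
from h import *
C=cams.get_calibration('wrist');save('wrist','w3',(215,125,340,225),6)
delta([.512,.006,.357]);s=sense()['tool_pos'];print(s)
i=cv2.imread('pics/w3.png');cv2.imwrite('pics/w3.png',cv2.convertScaleAbs(i,alpha=1.6))
f=lambda p:((proj('wrist',p,C)-[215,125])*6+2.5).round(1)
u=np.array([.0958,.9954]);n=np.array([.9954,-.0958])
for q in(-34,34):
  for w in(-5.75,5.75): print(q,w,f([*(np.array([.5143,.0318])+u*q/1e3+n*w/1e3),.08]))
z=s[2]-.2737
print('tip',f([s[0],s[1],z]),'sphere ctr',f([s[0],s[1],z+.004]),'z',z)
import json;json.dump({k:np.array(v).tolist() for k,v in C.items() if k in('K','pose')},open('w3.json','w'))
```

```text
tool delta [0.0012 0.0006 0.0043] yaw y 40.93 z [ 9.e-04  1.e-04 -1.e+00] F [ 0.16 -0.01 -1.44] t 5.5833
[0.5122969  0.00471853 0.36129282]
-34 -5.75 [189.8 387.9]
-34 5.75 [241.8 440. ]
34 -5.75 [521.  83.]
34 5.75 [571.8 139.3]
tip [250.9 401. ] sphere ctr [250.8 408.6] z 0.08759282050251987
```

View pics/w3.png

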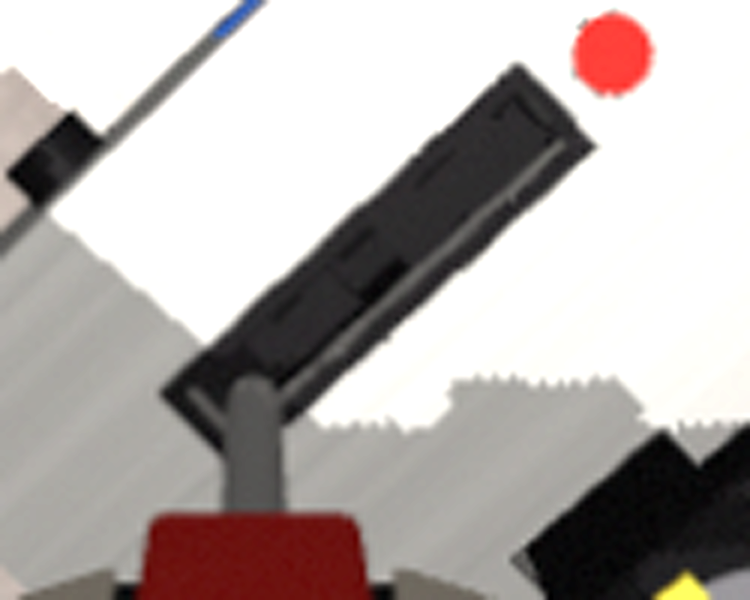

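The rod tip at (252,403) sits between the slot rims, close to the slot's -y start. The offset is under 1 mm, so I go down carefully.

Emit:
drive_tool(
  offset=[
    [0.0003,-0.0004,0.003],
    [0,0,0.002],
    [0,0,0.002],
    [0,0,0.002],
    [0,0,0.002],
    [0,0,0.002],
    [0,0,0],
  ],
  delta_rot=[
    [0,0,0],
    [0,0,0],
    [0,0,0],
    [0,0,0],
    [0,0,0],
    [0,0,0],
    [0,0,0],
  ],
  fingers=[255,255,255,255,255,255,255],
)

```text
time_s: 6.17
tool_pos: [0.5114, 0.0044, 0.3473]
ee_rot: [0.415, 0.91, -0.0, -0.0]
wrist_force: [0.1, 0.7, -0.9]
gripper_width: 0.0216
```

Emit:
drive_tool(
  offset=[
    [0,0,0.003],
    [0,0,0.003],
    [0,0,0.003],
    [0,0,0.003],
    [0,0,0.003],
    [0,0,0.003],
    [0,0,0],
  ],
  delta_rot=[
    [0,0,0],
    [0,0,0],
    [0,0,0],
    [0,0,0],
    [0,0,0],
    [0,0,0],
    [0,0,0],
  ],
  fingers=[255,255,255,255,255,255,255],
)

```text
time_s: 6.75
tool_pos: [0.5113, 0.0044, 0.329]
ee_rot: [0.415, 0.91, -0.0, -0.0]
wrist_force: [-0.1, -0.2, -1.3]
gripper_width: 0.0221
```

Emit:
drive_tool(
  offset=[
    [0,0,0.0015],
    [0,0,0.0015],
    [0,0,0.0015],
    [0,0,0],
  ],
  delta_rot=[
    [0,0,0],
    [0,0,0],
    [0,0,0],
    [0,0,0],
  ],
  fingers=[255,255,255,255],
)

```text
time_s: 7.08
tool_pos: [0.5114, 0.0045, 0.325]
ee_rot: [0.415, 0.91, -0.0, -0.0]
wrist_force: [-0.3, -0.2, -0.9]
gripper_width: 0.0216
```

Emit:
drive_tool(
  offset=[
    [0,0,0.001],
    [0,0,0.001],
    [0,0,0.001],
    [0,0,0.001],
    [0,0,0],
  ],
  delta_rot=[
    [0,0,0],
    [0,0,0],
    [0,0,0],
    [0,0,0],
    [0,0,0],
  ],
  fingers=[255,255,255,255,255],
)

```text
time_s: 7.5
tool_pos: [0.5114, 0.0044, 0.321]
ee_rot: [0.415, 0.91, -0.0, -0.0]
wrist_force: [0.3, 0.1, -0.9]
gripper_width: 0.0217
```

Emit:
drive_tool(
  offset=[
    [0,0,0.0005],
    [0,0,0.0005],
    [0,0,0.0005],
    [0,0,0],
  ],
  delta_rot=[
    [0,0,0],
    [0,0,0],
    [0,0,0],
    [0,0,0],
  ],
  fingers=[255,255,255,255],
)

```text
time_s: 7.83
tool_pos: [0.5115, 0.0044, 0.3196]
ee_rot: [0.415, 0.91, -0.0, -0.0]
wrist_force: [0.2, -0.6, -0.8]
gripper_width: 0.0222
```

Emit:
drive_tool(
  offset=[
    [0.00138,0.00145,0],
    [0.00138,0.00145,0],
    [0.00138,0.00145,0],
    [0.00138,0.00145,0],
    [0.00138,0.00145,0],
    [0.00138,0.00145,0],
    [0,0,0],
  ],
  delta_rot=[
    [0,0,0],
    [0,0,0],
    [0,0,0],
    [0,0,0],
    [0,0,0],
    [0,0,0],
    [0,0,0],
  ],
  fingers=[255,255,255,255,255,255,255],
)

```text
time_s: 8.42
tool_pos: [0.5127, 0.017, 0.3197]
ee_rot: [0.415, 0.91, 0.0, -0.0]
wrist_force: [-1.1, 0.2, -1.3]
gripper_width: 0.022
```

Emit:
drive_tool(
  offset=[
    [0.00069,0.00072,0],
    [0.00069,0.00072,0],
    [0.00069,0.00072,0],
    [0,0,0],
  ],
  delta_rot=[
    [0,0,0],
    [0,0,0],
    [0,0,0],
    [0,0,0],
  ],
  fingers=[255,255,255,255],
)

```text
time_s: 8.75
tool_pos: [0.5129, 0.0196, 0.3197]
ee_rot: [0.415, 0.91, 0.0, -0.0]
wrist_force: [0.6, -0.1, -1.4]
gripper_width: 0.0216
```

Emit:
drive_tool(
  offset=[
    [0.00069,0.00072,0],
    [0.00069,0.00072,0],
    [0,0,0],
  ],
  delta_rot=[
    [0,0,0],
    [0,0,0],
    [0,0,0],
  ],
  fingers=[255,255,255],
)

```text
time_s: 9.0
tool_pos: [0.5132, 0.0216, 0.3197]
ee_rot: [0.415, 0.91, 0.0, -0.0]
wrist_force: [1.1, -0.2, -1.4]
gripper_width: 0.0218
```

Emit:
drive_tool(
  offset=[
    [0.00069,0.00072,0],
    [0.00069,0.00072,0],
    [0,0,0],
  ],
  delta_rot=[
    [0,0,0],
    [0,0,0],
    [0,0,0],
  ],
  fingers=[255,255,255],
)

```text
time_s: 9.25
tool_pos: [0.5133, 0.0236, 0.3197]
ee_rot: [0.415, 0.91, 0.0, -0.0]
wrist_force: [0.9, 0.7, -1.0]
gripper_width: 0.0217
```

Emit:
drive_tool(
  offset=[
    [0.00069,0.00072,0],
    [0.00069,0.00072,0],
    [0,0,0],
  ],
  delta_rot=[
    [0,0,0],
    [0,0,0],
    [0,0,0],
  ],
  fingers=[255,255,255],
)

```text
time_s: 9.5
tool_pos: [0.5135, 0.0256, 0.3197]
ee_rot: [0.415, 0.91, 0.0, 0.0]
wrist_force: [0.8, 0.7, -1.4]
gripper_width: 0.0216
```

Emit:
drive_tool(
  offset=[
    [0.00069,0.00072,0],
    [0.00069,0.00072,0],
    [0,0,0],
  ],
  delta_rot=[
    [0,0,0],
    [0,0,0],
    [0,0,0],
  ],
  fingers=[255,255,255],
)

```text
time_s: 9.75
tool_pos: [0.5137, 0.0276, 0.3197]
ee_rot: [0.415, 0.91, 0.0, -0.0]
wrist_force: [0.3, -0.5, -0.4]
gripper_width: 0.0215
```

Emit:
drive_tool(
  offset=[
    [0.00069,0.00072,0],
    [0.00069,0.00072,0],
    [0,0,0],
  ],
  delta_rot=[
    [0,0,0],
    [0,0,0],
    [0,0,0],
  ],
  fingers=[255,255,255],
)

```text
time_s: 10.0
tool_pos: [0.5139, 0.0292, 0.3197]
ee_rot: [0.415, 0.91, -0.0, 0.0]
wrist_force: [-0.8, 0.0, -0.6]
gripper_width: 0.022
```

Emit:
drive_tool(
  offset=[
    [0.00069,0.00072,0],
    [0.00069,0.00072,0],
    [0,0,0],
  ],
  delta_rot=[
    [0,0,0],
    [0,0,0],
    [0,0,0],
  ],
  fingers=[255,255,255],
)

```text
time_s: 10.25
tool_pos: [0.5139, 0.0302, 0.3197]
ee_rot: [0.416, 0.909, -0.001, 0.0]
wrist_force: [-0.1, -5.8, 0.5]
gripper_width: 0.0219
```

Emit:
drive_tool(
  offset=[
    [0.00069,0.00072,0],
    [0.00069,0.00072,0],
    [0,0,0],
  ],
  delta_rot=[
    [0,0,0],
    [0,0,0],
    [0,0,0],
  ],
  fingers=[255,255,255],
)

```text
time_s: 10.5
tool_pos: [0.5137, 0.032, 0.3195]
ee_rot: [0.416, 0.909, -0.001, -0.0]
wrist_force: [-2.2, -6.3, 0.5]
gripper_width: 0.0219
```

Emit:
drive_tool(
  offset=[
    [-0.00138,-0.00144,0],
    [-0.0009,-0.0009,0],
    [0,0,0],
    [0,0,0],
  ],
  delta_rot=[
    [0,0,0],
    [0,0,0],
    [0,0,0],
    [0,0,0],
  ],
  fingers=[255,255,255,255],
)

```text
time_s: 10.83
tool_pos: [0.5141, 0.0304, 0.3198]
ee_rot: [0.415, 0.91, 0.0, 0.0]
wrist_force: [0.2, -0.5, -0.3]
gripper_width: 0.0218
```

```bash
python3 -c "
from h import *
delta([.5138,.0295,.3196]);print(sense()['moment'])"
```

```text
tool delta [-0.0005 -0.0008  0.0002] yaw y 40.92 z [ 3.e-04  5.e-04 -1.e+00] F [ 0.17 -0.53 -0.3 ] t 10.8333
[-0.18544077 -0.05661381  0.0168929 ]
```

Emit:
drive_tool(
  offset=[
    [-0.0003,-0.0003,0.001],
    [0,0,0.001],
    [0,0,0.001],
    [0,0,0],
  ],
  delta_rot=[
    [0,0,0],
    [0,0,0],
    [0,0,0],
    [0,0,0],
  ],
  fingers=[255,255,255,255],
)

```text
time_s: 11.17
tool_pos: [0.5138, 0.0297, 0.3165]
ee_rot: [0.415, 0.91, -0.0, -0.0]
wrist_force: [0.1, 0.4, -1.0]
gripper_width: 0.0218
```

Emit:
drive_tool(
  offset=[
    [0,0,0.001],
    [0,0,0.001],
    [0,0,0],
  ],
  delta_rot=[
    [0,0,0],
    [0,0,0],
    [0,0,0],
  ],
  fingers=[255,255,255],
)

```text
time_s: 11.42
tool_pos: [0.5139, 0.0296, 0.3145]
ee_rot: [0.415, 0.91, -0.0, -0.0]
wrist_force: [0.5, 0.2, -0.9]
gripper_width: 0.0215
```

Emit:
drive_tool(
  offset=[
    [0,0,0.001],
    [0,0,0.001],
    [0,0,0],
  ],
  delta_rot=[
    [0,0,0],
    [0,0,0],
    [0,0,0],
  ],
  fingers=[255,255,255],
)

```text
time_s: 11.67
tool_pos: [0.514, 0.0295, 0.3128]
ee_rot: [0.415, 0.91, 0.0, 0.0]
wrist_force: [-0.9, -0.3, 2.4]
gripper_width: 0.022
```

Emit:
drive_tool(
  offset=[
    [0,0,0.001],
    [0,0,0.001],
    [0,0,0],
  ],
  delta_rot=[
    [0,0,0],
    [0,0,0],
    [0,0,0],
  ],
  fingers=[255,255,255],
)

```text
time_s: 11.92
tool_pos: [0.514, 0.0295, 0.3109]
ee_rot: [0.415, 0.91, 0.0, 0.0]
wrist_force: [-0.3, 0.3, 5.0]
gripper_width: 0.0217
```

Emit:
drive_tool(
  offset=[
    [0,0,0.001],
    [0,0,0.001],
    [0,0,0],
  ],
  delta_rot=[
    [0,0,0],
    [0,0,0],
    [0,0,0],
  ],
  fingers=[255,255,255],
)

```text
time_s: 12.17
tool_pos: [0.514, 0.0296, 0.3089]
ee_rot: [0.415, 0.91, 0.0, 0.0]
wrist_force: [-0.7, -0.0, 5.5]
gripper_width: 0.022
```

Emit:
drive_tool(
  offset=[
    [0,0,0.001],
    [0,0,0.001],
    [0,0,0],
  ],
  delta_rot=[
    [0,0,0],
    [0,0,0],
    [0,0,0],
  ],
  fingers=[255,255,255],
)

```text
time_s: 12.42
tool_pos: [0.514, 0.0296, 0.3069]
ee_rot: [0.415, 0.91, 0.0, 0.0]
wrist_force: [-0.6, -0.4, 4.7]
gripper_width: 0.0216
```

Emit:
drive_tool(
  offset=[
    [0,0,0.001],
    [0,0,0],
    [0,0,0],
  ],
  delta_rot=[
    [0,0,0],
    [0,0,0],
    [0,0,0],
  ],
  fingers=[255,255,255],
)

```text
time_s: 12.67
tool_pos: [0.5141, 0.0295, 0.306]
ee_rot: [0.416, 0.91, 0.0, 0.0]
wrist_force: [-1.3, -0.7, 6.1]
gripper_width: 0.0217
```

Emit:
drive_tool(
  offset=[
    [0,0,0.001],
    [0,0,0],
    [0,0,0],
  ],
  delta_rot=[
    [0,0,0],
    [0,0,0],
    [0,0,0],
  ],
  fingers=[255,255,255],
)

```text
time_s: 12.92
tool_pos: [0.5141, 0.0295, 0.305]
ee_rot: [0.415, 0.91, 0.0, 0.0]
wrist_force: [-1.7, -0.1, 6.3]
gripper_width: 0.0225
```

Run:
```python
from h import *
C=cams.get_calibration('wrist');delta([.5138,.0295,.305])
w=cams.snapshot('wrist');s=cams.snapshot('scene')
a=cv2.resize(w[110:300,210:420],(420,380));b=cv2.resize(s[130:260,210:335],(365,380),interpolation=cv2.INTER_CUBIC)
cv2.imwrite('pics/p1s.png',s[:,:,::-1]);cv2.imwrite('pics/p1w.png',w[:,:,::-1])
cv2.imwrite('pics/p1.png',cv2.convertScaleAbs(np.hstack([a,b])[:,:,::-1],alpha=1.5))
```

```text
tool delta [ 0.0001 -0.0002  0.    ] yaw y 40.9 z [ 5.e-04  1.e-04 -1.e+00] F [-1.71 -0.14  6.3 ] t 12.9167
```

View pics/p1.png

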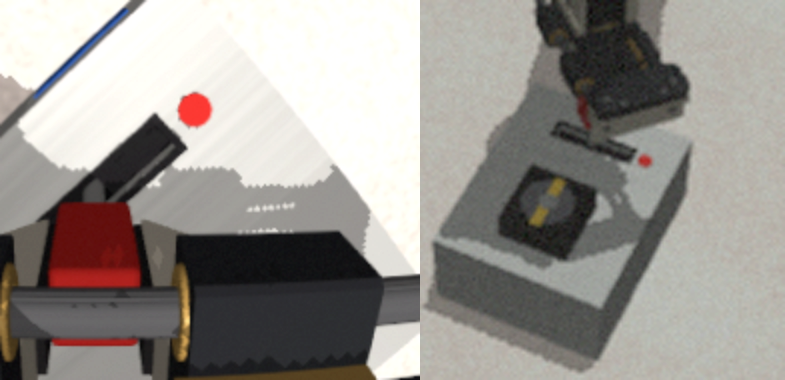

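The scene view shows the cassette clear of the arm (yellow bar at crop (547,200)), so I can track its height by the bar's pixel shift.

Emit:
drive_tool(
  offset=[
    [0,0,0],
    [0,0,0],
    [0,0,0],
    [0,0,0],
    [0,0,0],
    [0,0,0],
    [0,0,0],
    [0,0,0],
  ],
  delta_rot=[
    [0,0,0],
    [0,0,0],
    [0,0,0],
    [0,0,0],
    [0,0,0],
    [0,0,0],
    [0,0,0],
    [0,0,0],
  ],
  fingers=[255,255,255,255,255,255,255,255],
)

```text
time_s: 13.68
tool_pos: [0.5141, 0.0295, 0.3051]
ee_rot: [0.415, 0.91, 0.0, 0.0]
wrist_force: [-0.5, -0.7, 5.9]
gripper_width: 0.0216
```

```bash
cat > c.py <<'E'
from h import *
def yb(im):
    im=im.astype(int)[170:240,230:290];m=(im[...,0]>1.6*im[...,2])&(im[...,1]>1.3*im[...,2])&(im[...,0]>70)
    q=np.argwhere(m);return q.mean(0)[::-1]+[230,170],len(q)
print('start',yb(cv2.imread('pics/scene0_raw.png')[:,:,::-1]))
print('p1',yb(cv2.imread('pics/p1s.png')[:,:,::-1]))
s=cams.snapshot('scene');print('now',yb(s))
for z in(.092,.099,.106):print(z,proj('scene',[.6017,.0207,z+.003]))
delta([.5138,.0295,.305])
E
python3 c.py
```

```text
start (array([253.23913043, 201.10869565]), 46)
p1 (array([253.075, 198.8  ]), 40)
now (array([252.84210526, 198.26315789]), 38)
0.092 [252.5194432  199.45988924]
0.099 [252.52996752 197.67156616]
0.106 [252.54059064 195.86645361]
tool delta [ 0.0001 -0.0002  0.    ] yaw y 40.9 z [ 5.e-04  2.e-04 -1.e+00] F [-1.59 -0.01  6.18] t 13.7333
```

Emit:
drive_tool(
  offset=[
    [0,0,0],
    [0,0,0],
    [0,0,0],
    [0,0,0],
    [0,0,0],
    [0,0,0],
    [0,0,0],
    [0,0,0],
  ],
  delta_rot=[
    [0,0,0],
    [0,0,0],
    [0,0,0],
    [0,0,0],
    [0,0,0],
    [0,0,0],
    [0,0,0],
    [0,0,0],
  ],
  fingers=[255,255,255,255,255,255,255,255],
)

```text
time_s: 14.4
tool_pos: [0.5141, 0.0295, 0.3051]
ee_rot: [0.415, 0.91, 0.0, 0.0]
wrist_force: [-1.4, -0.7, 6.7]
gripper_width: 0.0223
```

Emit:
drive_tool(
  offset=[
    [0,0,0],
    [0,0,0],
    [0,0,0],
    [0,0,0],
    [0,0,0],
    [0,0,0],
  ],
  delta_rot=[
    [0,0,0],
    [0,0,0],
    [0,0,0],
    [0,0,0],
    [0,0,0],
    [0,0,0],
  ],
  fingers=[255,255,255,255,255,255],
)

```text
time_s: 14.9
tool_pos: [0.5141, 0.0296, 0.305]
ee_rot: [0.415, 0.91, 0.0, 0.0]
wrist_force: [-0.9, 0.2, 6.0]
gripper_width: 0.0219
```

```bash
cat >> c.py <<'E'
cv2.imwrite('pics/now_s.png',s[:,:,::-1]);t=cams.snapshot('top');cv2.imwrite('pics/now_t.png',t[:,:,::-1])
A=[cv2.resize(cv2.imread(f)[165:225,225:300],(375,300),interpolation=cv2.INTER_CUBIC) for f in('pics/scene0_raw.png','pics/now_s.png')]
cv2.imwrite('pics/cmp.png',cv2.convertScaleAbs(np.hstack(A),alpha=1.6))
E
python3 c.py
```

```text
start (array([253.23913043, 201.10869565]), 46)
p1 (array([253.075, 198.8  ]), 40)
now (array([253.07692308, 197.71794872]), 39)
0.092 [252.5194432  199.45988924]
0.099 [252.52996752 197.67156616]
0.106 [252.54059064 195.86645361]
tool delta [ 0.0001 -0.0002  0.0001] yaw y 40.9 z [ 5.e-04  2.e-04 -1.e+00] F [-1.79 -1.05  6.04] t 14.95
```

View pics/cmp.png

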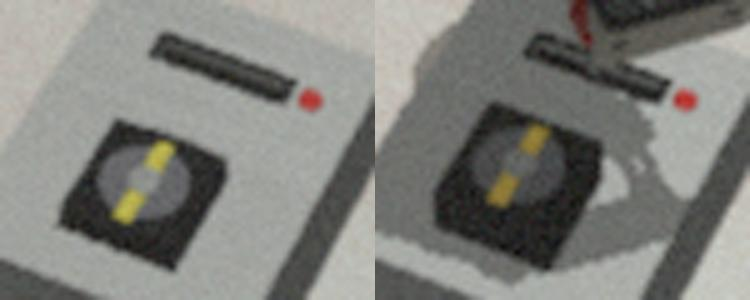

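The cassette has clearly risen: its top moved from crop y of about 120 to 102, a shift of 3.5 px, and 3.6 px is a full rise. I hold a little longer to be sure.

Emit:
drive_tool(
  offset=[
    [0,0,0],
    [0,0,0],
    [0,0,0],
    [0,0,0],
    [0,0,0],
    [0,0,0],
    [0,0,0],
    [0,0,0],
  ],
  delta_rot=[
    [0,0,0],
    [0,0,0],
    [0,0,0],
    [0,0,0],
    [0,0,0],
    [0,0,0],
    [0,0,0],
    [0,0,0],
  ],
  fingers=[255,255,255,255,255,255,255,255],
)

```text
time_s: 15.67
tool_pos: [0.5141, 0.0296, 0.3051]
ee_rot: [0.415, 0.91, 0.0, 0.0]
wrist_force: [-2.2, 0.1, 5.6]
gripper_width: 0.0216
```

Emit:
drive_tool(
  offset=[
    [0,0,0],
    [0,0,0],
    [0,0,0],
    [0,0,0],
    [0,0,0],
    [0,0,0],
  ],
  delta_rot=[
    [0,0,0],
    [0,0,0],
    [0,0,0],
    [0,0,0],
    [0,0,0],
    [0,0,0],
  ],
  fingers=[255,255,255,255,255,255],
)

```text
time_s: 16.17
tool_pos: [0.5141, 0.0295, 0.3051]
ee_rot: [0.415, 0.91, 0.0, 0.0]
wrist_force: [-1.8, -0.4, 5.6]
gripper_width: 0.0214
```

```bash
python3 c.py|grep -E 'now|tool'; python3 c.py|grep now
```

```text
now (array([253., 198.]), 38)
tool delta [ 0.0001 -0.0002  0.0001] yaw y 40.9 z [ 5.e-04  2.e-04 -1.e+00] F [-0.31 -0.71  6.15] t 16.2167
now (array([253., 198.]), 40)
```

Emit:
drive_tool(
  offset=[
    [0,0,-0.003],
    [0,0,-0.005],
    [0,0,-0.008],
    [0,0,-0.012],
    [0,0,-0.016],
    [0,0,-0.02],
    [0,0,-0.027],
    [0,0,0],
  ],
  delta_rot=[
    [0,0,0],
    [0,0,0],
    [0,0,0],
    [0,0,0],
    [0,0,0],
    [0,0,0],
    [0,0,0],
    [0,0,0],
  ],
  fingers=[255,255,255,255,255,255,255,255],
)

```text
time_s: 17.03
tool_pos: [0.515, 0.0293, 0.4003]
ee_rot: [0.416, 0.91, 0.002, 0.002]
wrist_force: [1.6, 0.6, -2.3]
gripper_width: 0.0216
```

Emit:
drive_tool(
  offset=[
    [0.021,0.0153,0],
    [0.021,0.0153,0],
    [0.021,0.0153,0],
    [0.021,0.0153,0],
    [0.021,0.0153,0],
    [0.021,0.0153,0],
    [0.021,0.0153,0],
    [0,0,0],
  ],
  delta_rot=[
    [0,0,0],
    [0,0,0],
    [0,0,0],
    [0,0,0],
    [0,0,0],
    [0,0,0],
    [0,0,0],
    [0,0,0],
  ],
  fingers=[255,255,255,255,255,255,255,255],
)

```text
time_s: 17.7
tool_pos: [0.4972, 0.2167, 0.3953]
ee_rot: [0.412, 0.911, 0.001, -0.001]
wrist_force: [0.8, 0.0, -1.6]
gripper_width: 0.0221
```

Emit:
drive_tool(
  offset=[
    [0.021,0.0153,0],
    [0.021,0.0153,0],
    [0.021,0.0153,0],
    [0,0,0],
    [0,0,0],
    [0,0,0],
  ],
  delta_rot=[
    [0,0,0],
    [0,0,0],
    [0,0,0],
    [0,0,0],
    [0,0,0],
    [0,0,0],
  ],
  fingers=[255,255,255,255,255,255],
)

```text
time_s: 18.2
tool_pos: [0.492, 0.2878, 0.3954]
ee_rot: [0.416, 0.91, -0.001, 0.0]
wrist_force: [0.4, 0.0, -1.0]
gripper_width: 0.0217
```

Run:
```python
from h import *
C=cams.get_calibration('wrist');save('wrist','w4',(205,110,330,210),6)
s=sense()['tool_pos'];delta([.492,.2887,.375]);print(s)
i=cv2.imread('pics/w4.png');cv2.imwrite('pics/w4.png',cv2.convertScaleAbs(i,alpha=1.4))
f=lambda p:((proj('wrist',p,C)-[205,110])*6+2.5).round(1)
print('hole',f([.492,.290,.088]));z=s[2]-.2737;print('tip',f([*s[:2],z]),'ctr',f([*s[:2],z+.004]),z)
import json;json.dump({k:np.array(v).tolist() for k,v in C.items() if k in('K','pose')},open('w4.json','w'))
```

```text
tool delta [0.0012 0.0007 0.0206] yaw y 40.84 z [-3.e-04 -1.e-03 -1.e+00] F [-0.18 -0.66 -1.33] t 18.25
[0.49222332 0.2873226  0.39555514]
hole [322.4 422.9]
tip [312.3 492.3] ctr [312.2 500. ] 0.12185513505956452
```

View pics/w4.png

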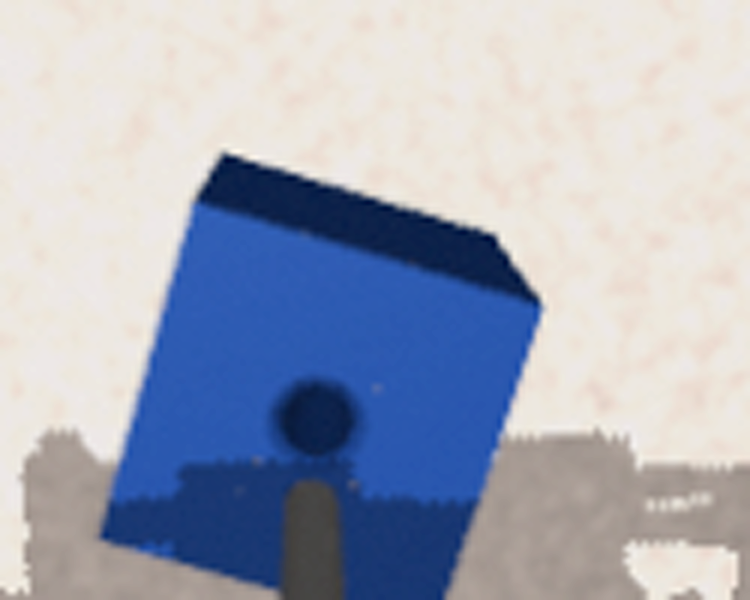

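The picture shows the stand's hole at crop (316,417), with the rod tip's round end centred near (311,508).

Run:
```python
from h import *
import json;C=json.load(open('w4.json'));g=lambda x,y,z:onz('wrist',(x-2.5)/6+205,(y-2.5)/6+110,z,C)
h=g(316,417,.088);t=g(311,508,.1259);print(h,t)
print('stand corners',[g(*p,.088).round(4)[:2] for p in((196,203),(541,307),(101,538))])
s=sense();R=Ro.from_quat(s['ee_rot']).as_matrix();print('d tool tip->hole',R.T@(np.r_[h[:2]-t[:2],0]), 'tcp->hole',R.T@np.r_[h[:2]-s['tool_pos'][:2],0],s['tool_pos'])
```

```text
[0.49052788 0.29007284 0.088     ] [0.49288634 0.28628779 0.1259    ]
stand corners [array([0.4523, 0.3044]), array([0.5063, 0.3285]), array([0.4767, 0.2501])]
d tool tip->hole [ 4.40589466e-03  6.90656198e-04 -3.11066020e-06] tcp->hole [ 3.18942516e-03  5.15632378e-04 -2.26493050e-06] [0.49222332 0.2873226  0.39555514]
```

Emit:
drive_tool(
  offset=[
    [0.0035,0.0006,0.008],
    [0,0,0.009],
    [0,0,0.008],
    [0,0,0.003],
    [0,0,0],
    [0,0,0],
    [0,0,0],
  ],
  delta_rot=[
    [0,0,0],
    [0,0,0],
    [0,0,0],
    [0,0,0],
    [0,0,0],
    [0,0,0],
    [0,0,0],
  ],
  fingers=[255,255,255,255,255,255,255],
)

```text
time_s: 18.83
tool_pos: [0.4904, 0.2914, 0.3679]
ee_rot: [0.416, 0.91, 0.0, 0.0]
wrist_force: [-0.3, 0.0, -2.5]
gripper_width: 0.0221
```

Run:
```python
from h import *
C=cams.get_calibration('wrist');save('wrist','w5',(205,130,330,230),6)
s=sense()['tool_pos'];delta([.492,.2887,.2817]);print(s)
i=cv2.imread('pics/w5.png');cv2.imwrite('pics/w5.png',cv2.convertScaleAbs(i,alpha=1.7))
f=lambda p:((proj('wrist',p,C)-[205,130])*6+2.5).round(1)
print('hole',f([.491,.2897,.088]));z=s[2]-.2737;print('tip',f([*s[:2],z]),'ctr',f([*s[:2],z+.004]),z)
```

```text
tool delta [-0.0032 -0.0007  0.0863] yaw y 40.89 z [ 5.e-04  3.e-04 -1.e+00] F [ 0.99  0.57 -0.53] t 18.8833
[0.49041392 0.29152216 0.36804016]
hole [306.4 369.2]
tip [311.2 369.7] ctr [311.2 377.2] 0.09434015859087669
```

View pics/w5.png

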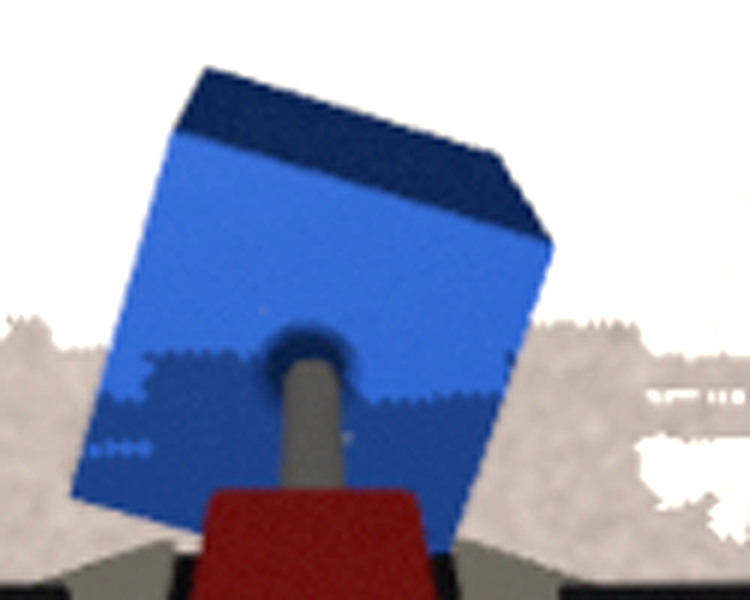

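The rod end, carried down to the stand's top, falls at about (312,367). The hole centre is at (310,366), so it is aligned. Lowering.

Emit:
drive_tool(
  offset=[
    [0,-0.0003,0.004],
    [0,0,0.004],
    [0,0,0.004],
    [0,0,0.004],
    [0,0,0.004],
    [0,0,0],
  ],
  delta_rot=[
    [0,0,0],
    [0,0,0],
    [0,0,0],
    [0,0,0],
    [0,0,0],
    [0,0,0],
  ],
  fingers=[255,255,255,255,255,255],
)

```text
time_s: 19.38
tool_pos: [0.4897, 0.2912, 0.3467]
ee_rot: [0.415, 0.91, -0.001, -0.0]
wrist_force: [-1.0, -0.5, -1.7]
gripper_width: 0.0217
```

Emit:
drive_tool(
  offset=[
    [0,0,0.006],
    [0,0,0.007],
    [0,0,0.007],
    [0,0,0.007],
    [0,0,0.007],
    [0,0,0.006],
    [0,0,0],
  ],
  delta_rot=[
    [0,0,0],
    [0,0,0],
    [0,0,0],
    [0,0,0],
    [0,0,0],
    [0,0,0],
    [0,0,0],
  ],
  fingers=[255,255,255,255,255,255,255],
)

```text
time_s: 19.97
tool_pos: [0.4896, 0.2911, 0.3062]
ee_rot: [0.415, 0.91, -0.001, -0.001]
wrist_force: [-0.0, 0.2, -1.1]
gripper_width: 0.0216
```

Emit:
drive_tool(
  offset=[
    [0,0,0.006],
    [0,0,0.006],
    [0,0,0.006],
    [0,0,0.004],
    [0,0,0],
  ],
  delta_rot=[
    [0,0,0],
    [0,0,0],
    [0,0,0],
    [0,0,0],
    [0,0,0],
  ],
  fingers=[255,255,255,255,255],
)

```text
time_s: 20.38
tool_pos: [0.4898, 0.2911, 0.2847]
ee_rot: [0.415, 0.91, -0.001, -0.0]
wrist_force: [0.5, 0.5, -1.9]
gripper_width: 0.0217
```

Emit:
drive_tool(
  offset=[
    [0,0,0.001],
    [0,0,0.001],
    [0,0,0],
  ],
  delta_rot=[
    [0,0,0],
    [0,0,0],
    [0,0,0],
  ],
  fingers=[255,255,255],
)

```text
time_s: 20.63
tool_pos: [0.4901, 0.2913, 0.2838]
ee_rot: [0.415, 0.91, 0.0, 0.0]
wrist_force: [1.4, -0.6, -1.3]
gripper_width: 0.0214
```

Emit:
drive_tool(
  offset=[
    [0,0,0.0005],
    [0,0,0],
    [0,0,0],
  ],
  delta_rot=[
    [0,0,0],
    [0,0,0],
    [0,0,0],
  ],
  fingers=[255,255,255],
)

```text
time_s: 20.88
tool_pos: [0.4901, 0.2913, 0.2834]
ee_rot: [0.416, 0.91, 0.0, 0.0]
wrist_force: [0.8, -0.4, -0.6]
gripper_width: 0.0219
```

Emit:
drive_tool(
  offset=[
    [0,0,0.0005],
    [0,0,0],
    [0,0,0],
  ],
  delta_rot=[
    [0,0,0],
    [0,0,0],
    [0,0,0],
  ],
  fingers=[255,255,255],
)

```text
time_s: 21.13
tool_pos: [0.4901, 0.2913, 0.2828]
ee_rot: [0.415, 0.91, 0.0, 0.0]
wrist_force: [1.2, -1.3, -0.4]
gripper_width: 0.0217
```

Close to seated (1 mm above the starting height). A little further, then open.

Emit:
drive_tool(
  offset=[
    [0,0,0.0005],
    [0,0,0.0005],
    [0,0,0],
  ],
  delta_rot=[
    [0,0,0],
    [0,0,0],
    [0,0,0],
  ],
  fingers=[255,255,255],
)

```text
time_s: 21.38
tool_pos: [0.49, 0.2913, 0.2818]
ee_rot: [0.415, 0.91, 0.0, 0.0]
wrist_force: [0.8, -0.4, 0.6]
gripper_width: 0.0216
```

Emit:
drive_tool(
  offset=[
    [0,0,0],
    [0,0,0],
    [0,0,0],
    [0,0,0],
    [0,0,0],
    [0,0,0],
    [0,0,0],
    [0,0,0],
  ],
  delta_rot=[
    [0,0,0],
    [0,0,0],
    [0,0,0],
    [0,0,0],
    [0,0,0],
    [0,0,0],
    [0,0,0],
    [0,0,0],
  ],
  fingers=[0,0,0,0,0,0,0,0],
)

```text
time_s: 22.05
tool_pos: [0.49, 0.2914, 0.2817]
ee_rot: [0.415, 0.91, 0.0, -0.0]
wrist_force: [0.3, 1.1, -0.6]
gripper_width: 0.0704
```

Emit:
drive_tool(
  offset=[
    [0,0,0],
    [0,0,0],
    [0,0,0],
    [0,0,0],
    [0,0,0],
    [0,0,0],
  ],
  delta_rot=[
    [0,0,0],
    [0,0,0],
    [0,0,0],
    [0,0,0],
    [0,0,0],
    [0,0,0],
  ],
  fingers=[0,0,0,0,0,0],
)

```text
time_s: 22.55
tool_pos: [0.49, 0.2913, 0.2817]
ee_rot: [0.415, 0.91, 0.0, -0.0]
wrist_force: [-0.5, 0.8, -0.3]
gripper_width: 0.0917
```

Released. I retreat straight up, then back towards the robot to clear the views.

Emit:
drive_tool(
  offset=[
    [0,0,-0.01],
    [0,0,-0.02],
    [0,0,-0.03],
    [0,0,-0.03],
    [0,0,-0.03],
    [0,0,-0.02],
    [0,0,0],
    [0,0,0],
  ],
  delta_rot=[
    [0,0,0],
    [0,0,0],
    [0,0,0],
    [0,0,0],
    [0,0,0],
    [0,0,0],
    [0,0,0],
    [0,0,0],
  ],
  fingers=[0,0,0,0,0,0,0,0],
)

```text
time_s: 23.22
tool_pos: [0.4902, 0.2913, 0.4236]
ee_rot: [0.415, 0.91, 0.001, 0.001]
wrist_force: [-0.2, 0.3, -0.7]
gripper_width: 0.0916
```

Emit:
drive_tool(
  offset=[
    [0.025,0,0],
    [0.025,0,0],
    [0.025,0,0],
    [0.025,0,0],
    [0.025,0,0],
    [0.025,0,0],
    [0,0,0],
    [0,0,0],
  ],
  delta_rot=[
    [0,0,0],
    [0,0,0],
    [0,0,0],
    [0,0,0],
    [0,0,0],
    [0,0,0],
    [0,0,0],
    [0,0,0],
  ],
  fingers=[0,0,0,0,0,0,0,0],
)

```text
time_s: 23.88
tool_pos: [0.3903, 0.4058, 0.4206]
ee_rot: [0.414, 0.91, -0.001, -0.0]
wrist_force: [-0.1, -0.7, -0.1]
gripper_width: 0.0915
```

Run:
```python
from h import *
s=cams.snapshot('scene');t=cams.snapshot('top');s0=cv2.imread('pics/scene0_raw.png')[:,:,::-1]
cv2.imwrite('pics/fs.png',s[:,:,::-1]);cv2.imwrite('pics/ft.png',t[:,:,::-1])
A=[cv2.resize(x[150:270,225:425],(400,240),interpolation=cv2.INTER_CUBIC) for x in(s0,s)]
B=[cv2.resize(x,(400,300)) for x in(s,t)]
cv2.imwrite('pics/final.png',cv2.convertScaleAbs(np.vstack([np.hstack(A),np.hstack(B)])[:,:,::-1],alpha=1.5))
def red(im,x0,y0,x1,y1):
    c=im.astype(int)[y0:y1,x0:x1];m=(c[...,0]>1.8*c[...,1])&(c[...,0]>1.8*c[...,2])&(c[...,0]>50);q=np.argwhere(m);return q.mean(0)[::-1]+[x0,y0],len(q),q.min(0)[0]+y0
print('key scene',red(s0,370,175,390,205),red(s,370,175,390,205))
t0=cv2.imread('pics/top0_raw.png')[:,:,::-1];print('key top',red(t0,140,200,165,220),red(t,140,200,165,220))
import re
src=open('c.py').read().split("print('start'")[0];exec(src);print('bar',yb(s0),yb(s));print(sense()['tool_pos'],sense()['time_s'])
```

```text
key scene (array([377.2027027 , 190.59459459]), 148, np.int64(182)) (array([378.01369863, 190.40410959]), 146, np.int64(182))
key top (array([151.37037037, 211.01234568]), 81, np.int64(206)) (array([150.8313253 , 211.38554217]), 83, np.int64(206))
bar (array([253.23913043, 201.10869565]), 46) (array([253.17391304, 197.76086957]), 46)
[0.39207057 0.4039973  0.42105109] 23.9833
```

View pics/final.png

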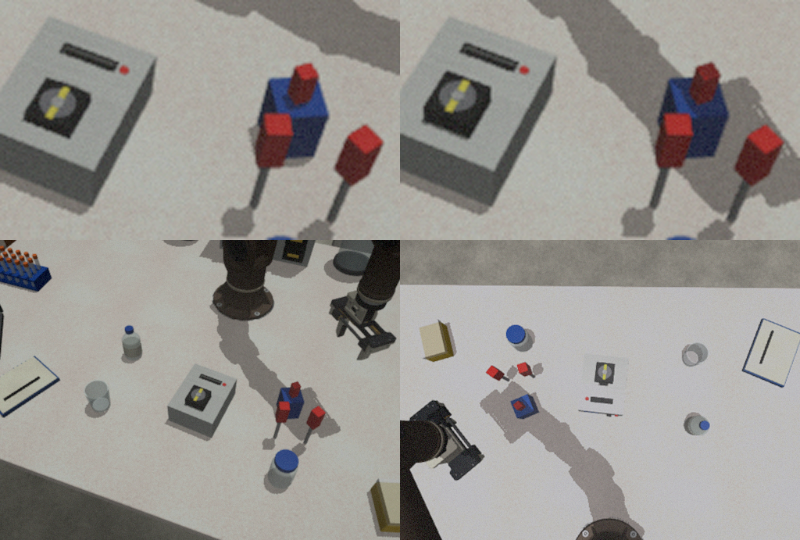

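The final view shows the key upright in its stand, the cassette standing up, and the glassware and other keys unmoved. I check the rise once more at sub-pixel level, since the bar's shift gives about 13 mm.

Run:
```python
from h import *
a,b=[cv2.imread(f'pics/{f}.png',0) for f in('scene0_raw','fs')]
T=cv2.resize(a[193:211,240:268],None,fx=10,fy=10,interpolation=2);S=cv2.resize(b[183:217,234:274],None,fx=10,fy=10,interpolation=2)
_,v,_,l=cv2.minMaxLoc(cv2.matchTemplate(S,T,cv2.TM_CCOEFF_NORMED));print(v,l[0]/10+234-240,l[1]/10+183-193,'expected dy for 14 mm -3.6')
c,d=[cv2.imread(f'pics/{f}.png',0) for f in('top0_raw','ft')]
T=cv2.resize(c[160:178,252:274],None,fx=10,fy=10,interpolation=2);S=cv2.resize(d[152:186,245:281],None,fx=10,fy=10,interpolation=2)
_,v,_,l=cv2.minMaxLoc(cv2.matchTemplate(S,T,cv2.TM_CCOEFF_NORMED));print(v,l[0]/10+245-252,l[1]/10+152-160,'exp',proj('top',[.6017,.0207,.106])-proj('top',[.6017,.0207,.092]))
```

```text
0.9446806311607361 0.0 -3.0999999999999943 expected dy for 14 mm -3.6
0.982897937297821 0.09999999999999432 -1.0 exp [ 0.1216347  -0.98772857]
```

```bash
python3 -c "
from h import *
print(order.hand_in(),sense()['time_s'])"
```

```text
the job is handed in; nothing more can be done
the job is handed in; nothing more can be done
```

The cassette is unlocked and standing popped up, the key is back in its stand and let go, and the job is handed in at about 24 s of the 61 s.

- **Key and latch:** I took the smallest red key from the blue stand and put its rod down the slot. I slid it towards the red dot until it met the block, then pressed the tab about 8 mm and held it for more than 3 s. The forces I read stayed at or below about 7 N on the unit; I only read them at the end of each move.
- **Contact with the block:** I pushed about 3 mm past first contact before backing off, which may have tilted the key slightly in the grip. It still went back into the stand hole without resistance.
- **Key check:** the key's position in the pictures matches its start to within 1 pixel.
- **Bystanders:** by eye, the glassware and the two larger keys have not moved.
- **Cassette check:** the views do not fully agree on how far it rose.
  - The top view matches the full 14 mm.
  - The scene view reads 3.1 to 3.35 pixels where 3.6 is expected, or about 12 to 13 mm. That is within noise at this resolution.
  - The height was steady at the end of the hold and did not change after I let the tab go, so I take it as fully up.

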